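Hold a repaired circuit board down on the probes of its programming jig

TASK

Move the repaired circuit board from the jaws of the small board vice into the programming jig, between the tapered dowels and with its three round capacitors at the cable-socket end, and press it down against the sprung probes until it rests on all four black stop pads. The job ends holding: finish with the gripper still pressing the board firmly, but not hard, onto the pads, because the probes lift it again as soon as it is let go. Leave the loupe, the tweezers and the screw dish where they are.

Things in the scene. Friction and masses are not known exactly. Their poses are not given: they have to be found in the camera images.
- board: green circuit board, 53 x 86 x 2 mm (bare plate), about 50 g, parts up to 12 mm high on its face only. Origin: centre of its underside; x across the width, y along the length, z up out of the face. Three small round silver capacitors in a row at the -y end; green screw terminal and white pin header along the -x edge. The long edges are free for gripping at mid-length.
- board_caps (a point): middle of the row of three round capacitors on the board's face, 34 mm from the board's centre towards its -y end. At the start this end points away from the robot, the long edges straight ahead.
- vice: small board vice, aluminium rails on a black base, 174 x 124 mm, fixed. Origin: centre of its underside, x away from its thumb screw. The board lies level on two thin black lips 51 mm above the worktop. Black fins inside the vice stand 8 mm below the board's underside: grip with the fingertips 3 to 6 mm lower than that underside, fingers first opened to 60 to 75 mm.
- jig: programming jig, fixed: black housing 92 x 126 x 26 mm with an aluminium nest block on it, with finger cut-outs 64 mm long at the middle of both long sides (fingertips may go down to 28 mm above the worktop there). Origin: centre of its underside, z up, y along the length. When the board is in place its x and y axes point along the jig's.
- stop_pads: four round black pads of the jig, 8 mm wide, under the corners of the board: the hard stop. Same origin and axes as the jig. A total push of 12 to 25 N from above holds the board on them; over 60 N on the pads damages it.
- jig_seat (a point): point on the jig's vertical axis at the height of the pad tops, 51 mm above the worktop; axes as the jig's. The origin of the fully seated board lies here. Eight 8 mm dowels with tapered tips, 68 mm above the worktop, stand round the nest and leave the board 1.5 mm play on every side; the tapers catch it up to about 4 mm off.
- jig_socket (a point): tip of the round cable socket that sticks out of the -y end of the jig, the end far from the robot
- loupe: black eye loupe, 37 mm wide, 33 mm high, standing right of the jig; not to be moved
- tweezers: steel tweezers, 130 mm long, lying between vice and jig; not to be moved
- screw_dish: round steel dish with screws, 60 mm wide, right of the jig; not to be moved
- jig_probes (a point): the point midway between the six brass sprung probes, at the height of their free tips, 57 mm above the worktop and so 6 mm above the pad tops. Together they push the board up with 4.5 N at first, about 10 N when it is down on the pads.
Not all that is in view belongs to the job. Of the things that look like the board, the larger one is meant.

How it is judged (in metres and radians):
On the way, in this order (a step that is already met when the one before it is completed fails the run):
1. the board is lifted clear of the vice (height (world z) of board above 0.072 m), for 0.1 s.
2. the board is down between the dowels of the jig, capacitors at the socket end (horizontal distance between board and jig_seat below 0.004 m and z of board in the frame of jig_seat below 0.011 m and y of board_caps in the frame of jig_seat below -0.025 m), for 0.1 s.
At the end, for the whole second after the job is handed in: the board lies centred in the jig (4 mm) with the capacitors at the socket end, level (0.02 rad) and down on the stop pads (its underside within 1.5 mm of their tops, pressing them with 0.8 to 40 N), at rest, the fingers still pressing or gripping it with over 3 N (horizontal distance between board and jig_seat below 0.004 m and z of board in the frame of jig_seat below 0.0015 m and angle between board's own z axis and vertical below 0.02 rad and y of board_caps in the frame of jig_seat below -0.025 m and contact force between board and stop_pads between 0.8 and 40 N and contact force between the fingers and board above 3 N and linear speed of board below 0.01 m/s); the arm keeps its last pose, push and grip.
It fails at once if the board is forced onto the stop pads with over 60 N (contact force between board and stop_pads above 60 N).
It fails at once if the loupe, the tweezers or the screw dish is moved by over 15 mm (distance of any of loupe, tweezers, screw_dish from where it was at the start of the episode above 0.015 m).
It also fails if it takes over 48 s, if anything falls off the work surface, if the arm or the gripper's body presses on something with over 40 N, if the wrist force passes 120 N, or if a joint passes its speed limit or range.

ROBOT

A 6-joint arm with a two-finger parallel gripper is mounted at the origin on a cart in front of the work surface, level with it; the furniture and walls round the work are solid. World frame = base frame: x ahead of the robot, y to its left, z up, the work surface at z = 0. Lengths are in mm, angles in rad, forces in N, time in s.
With the tool pointing down it reaches from about 275 to 825 mm from the base axis. Payload 4.9 kg.
Tool frame: the origin (TCP) lies at the very end of the fingers, on their centre line; the grasp point (between the pads) lies 19 mm behind it; z points along the fingers, y is the line along which they close (so a half turn about z gives the same grasp; the last joint's range is limited). The gripper opens to 85 mm and grips with 20 to 120 N. Pads are 22 mm wide; open, the fingers measure 114 mm over their backs; the gripper's body (76 mm by 85 mm) begins 54 mm behind the grasp point. The pads swing forward as they close: fully open they stand 13 mm farther back than shut.
Start: joints at [-1.304, 0.326, -0.193, 1.052, 0, 1.437], TCP at [214.598, -506.425, 231.281] pointing down, gripper open.
Joint ranges: [-2.65, 2.65], [-0.97, 1.79], [-1.3, 1.35], [-1.93, 2.1], [-1.47, 1.37], [-3.14, 3.14]. Speed limits (rad/s): [2.57, 2.57, 3.14, 3.14, 3.14, 3.14].

INTERFACE

Orientations are given as [roll, pitch, yaw] about the fixed x, y, z axes, in that order (R = Rz(yaw) Ry(pitch) Rx(roll)).
In Python, from bench import bot, solve_ik, imaging gives the robot as it stands. Calls block until the motion is done:
- bot.move_ptp(position, orientation): joint-space move of the TCP to a pose.
- bot.movel(position, rot=None, max_speed=150, threshold=None): straight line of the TCP; rot=None keeps the orientation; max_speed is the mean speed in mm/s. With threshold (N) it stops when the force on the tool has changed by that much, and returns True; else False.
- bot.move_j(angles): joint-space move.
- bot.grip(opening, effort=None): opening from 0.0 (shut) to 1.0 (fully open); effort is the grip in N (None keeps the last); returns when the fingers have stopped.
- bot.dwell(seconds).
- solve_ik(position, orientation): joint angles nearest the present ones, or None.
- bot.get_state(): the state.
- imaging.capture(name): name is "scene" or "top" or "wrist"; returns the picture (420x560x3 uint8, blue, green, red); there is no depth.
- imaging.camera_model(name): a dict with "K" (3x3 intrinsics, pixels), "position" and "rotation" of the camera in the world. Camera axes: x right, y up, looking along -z (the intrinsics and any distortion apply to the point x, -y, -z); pixel columns grow to the right and rows downward; lengths in mm; the calibration is good to about 2 mm. A picture is of the moment at which its call begins: read the wrist's pose just before it. camera_model takes no time and is no camera call; for the wrist camera it gives the pose at the moment of the call.
A pose or a line that the arm cannot do raises bot.IKError and nothing moves.
- bot.sign_off(): hands the job in; it is judged then, once.
The state is a dict: "t": time; "qpos": joint angles; "joint_velocities": joint speeds; "effort": joint torques, N m; "tcp_pos": TCP position; "orientation": TCP orientation; "contact_force": force on the tool from outside, world axes, zero at the start; "wrist_torque": the same for the moment, N m; "opening": opening from 0.0 (shut) to 1.0 (fully open); "gripper_force": force on a finger pad.
Only numpy, scipy, OpenCV 4.12 (cv2) and the standard library are available. Lean on these libraries where they do the work, as an engineer would, in place of code of your own. Each camera call takes 0.05 s, during which the arm holds its last target. There are 200 camera calls.

## Working session

There is one attempt and no reset: what is moved stays moved. The work goes in short steps, each a Python script; the robot and the scene stay as the last script left them, time stands still between calls to the robot, and variables do not carry over. Pictures are saved under pics/ and viewed, at most 10 in all, crops included, and the job is handed in when it is done.

```bash
mkdir -p pics; ls; python3 - <<'E'
from bench import bot, solve_ik, imaging
import cv2,json
for n in("top","scene"):
    cv2.imwrite(f"pics/{n}0.png",imaging.capture(n)); print(n,imaging.camera_model(n))
print(bot.get_state())
E
```

```text
pics
top {'K': array([[464.27222182,   0.        , 277.95966316],
       [  0.        , 464.27222182, 211.17320693],
       [  0.        ,   0.        ,   1.        ]]), 'position': array([ 410.9413814 , -140.50325017, 1309.26791622]), 'rotation': array([ 0.07975115, -0.00203289, -1.56580736])}
scene {'K': array([[413.2016954 ,   0.        , 280.22213112],
       [  0.        , 413.2016954 , 207.8776593 ],
       [  0.        ,   0.        ,   1.        ]]), 'position': array([-111.28582529, -627.75782812,  569.72759745]), 'rotation': array([ 1.01862382, -0.02428372, -0.85942209])}
{'t': 0.1, 'qpos': array([-1.30422164e+00,  3.26880029e-01, -1.93497743e-01,  1.05199356e+00,
        3.16711877e-05,  1.43660957e+00]), 'joint_velocities': array([ 8.16987237e-04, -3.35415362e-03,  2.82839865e-03, -3.66159183e-04,
       -3.99258002e-04,  9.57134953e-05]), 'effort': array([ 3.57842628e-04, -4.44239116e+01,  2.63038462e+01,  7.87060184e-03,
       -1.50948908e-04,  5.61164683e-06]), 'tcp_pos': array([ 214.45231483, -505.89789307,  230.56928484]), 'orientation': array([-3.14003604e+00, -2.42097910e-04,  4.00761232e-01]), 'contact_force': array([0.13340352, 0.50885   , 0.4001064 ]), 'wrist_torque': array([ 0.04694305, -0.00289489,  0.02493771]), 'gripper_force': 0.0, 'opening': 0.9998405263511433}
```

View pics/top0.png

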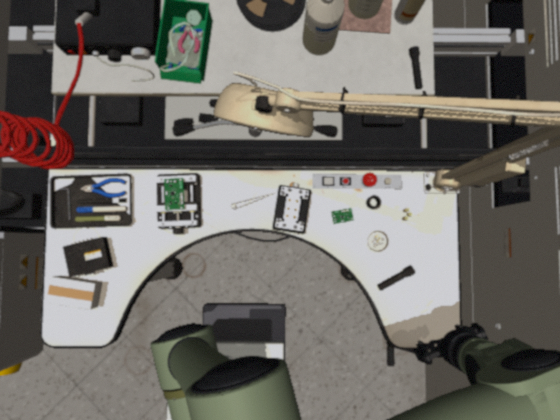

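View pics/scene0.png

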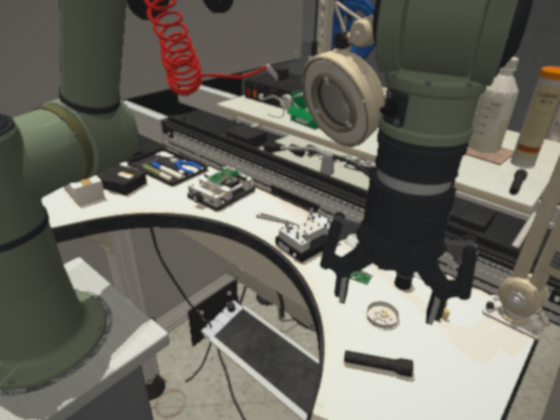

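Candidates: board in the vice (174,194) in the top view, and a smaller decoy board lying loose at (342,215). The vice one is larger and fits the description. The jig is at (292,207), tweezers (255,200), loupe (373,201), dish (377,241), with the magnifier lamp hanging at about (265,110).

```bash
cat > h.py <<'E'
from bench import bot, solve_ik, imaging
import numpy as np, cv2
from scipy.spatial.transform import Rotation as Ro
def ray(m,uv):
    d=np.linalg.inv(m["K"])@[uv[0],uv[1],1]
    return Ro.from_euler('xyz',m["rotation"]).apply(d*[1,-1,-1])
def px(m,uv,z):
    d=ray(m,uv); p=m["position"]; return p+d*(z-p[2])/d[2]
def proj(m,P):
    c=Ro.from_euler('xyz',m["rotation"]).inv().apply(np.atleast_2d(P)-m["position"])*[1,-1,-1]
    q=c@m["K"].T; return q[:,:2]/q[:,2:]
def tri(ms,uvs):
    A=np.zeros((3,3));b=np.zeros(3)
    for m,u in zip(ms,uvs):
        d=ray(m,u);d/=np.linalg.norm(d);M=np.eye(3)-np.outer(d,d);A+=M;b+=M@m["position"]
    return np.linalg.solve(A,b)
def look(xy,z,yaw,name):
    bot.move_ptp([xy[0],xy[1],z],[np.pi,0,yaw]); bot.dwell(.3)
    m=imaging.camera_model("wrist"); im=imaging.capture("wrist")
    cv2.imwrite(f"pics/{name}.png",im); np.save(f"pics/{name}.npy",m,allow_pickle=True)
    print(m,bot.get_state()["t"])
E
python3 - <<'E'
from h import *
m=imaging.camera_model("top");s=imaging.camera_model("scene")
for n,u,z in(("board",(174,194),53),("jig",(292,207),51),("decoy",(342,215),3),("twz",(255,200),3),("loupe",(373,201),20),("lampL",(222,105),300)):print(n,px(m,u,z).round())
print("lamp",tri([m,s],[(265,105),(343,92)]))
w=imaging.camera_model("wrist");st=bot.get_state();R=Ro.from_euler('xyz',st["orientation"])
print("cam in tool",R.inv().apply(w["position"]-st["tcp_pos"]),w["K"],(R.inv()*Ro.from_euler('xyz',w["rotation"])).as_matrix().round(3))
E
```

```text
board [557. 141.  53.]
jig [ 523. -181.   51.]
decoy [ 505. -323.    3.]
twz [547. -78.   3.]
loupe [ 544. -408.   20.]
lampL [728. -17. 300.]
lamp [ 728.60726623 -110.62819198  294.90154864]
cam in tool [  76.45117802    0.26219701 -143.16798339] [[378.6021884    0.         278.07309608]
 [  0.         378.6021884  208.79742301]
 [  0.           0.           1.        ]] [[ 0.     0.956  0.292]
 [ 1.     0.    -0.002]
 [-0.002  0.292 -0.956]]
```

```bash
python3 - <<'E'
from h import *
look((500,-181),230,np.pi,"jig1")
look((520,141),230,np.pi,"brd1")
E
```

```text
{'K': array([[378.6021884 ,   0.        , 278.07309608],
       [  0.        , 378.6021884 , 208.79742301],
       [  0.        ,   0.        ,   1.        ]]), 'position': array([ 426.61666928, -181.01587174,  373.14072028]), 'rotation': array([-2.99263821e-01,  1.14924162e-03,  1.56997288e+00])} 2.1333
{'K': array([[378.6021884 ,   0.        , 278.07309608],
       [  0.        , 378.6021884 , 208.79742301],
       [  0.        ,   0.        ,   1.        ]]), 'position': array([447.00654571, 140.64768081, 373.14927891]), 'rotation': array([-2.99299191e-01,  1.19883277e-03,  1.56945501e+00])} 3.7083
```

View pics/jig1.png

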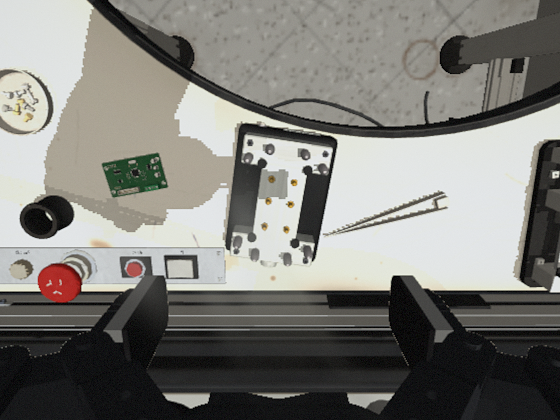

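View pics/brd1.png

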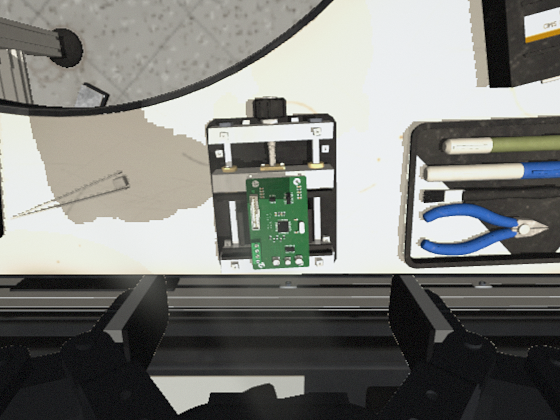

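The jig (about 282,195) is rotated roughly 8° with the probes at (280,200) and the socket end at the bottom. The board in the vice (277,222) has its capacitors at the bottom (275–300,262), away from the robot. The decoy is the loose board at (135,175). Next, close crops of both.

```bash
python3 - <<'E'
import cv2,numpy as np
a=cv2.imread("pics/jig1.png")[115:277,215:350];b=cv2.imread("pics/brd1.png")[162:280,205:342]
cv2.imwrite("pics/c1.png",cv2.resize(a,None,fx=3.7,fy=3.7,interpolation=cv2.INTER_CUBIC))
cv2.imwrite("pics/c2.png",cv2.resize(b,None,fx=5,fy=5,interpolation=cv2.INTER_CUBIC))
E
```

```text
(no output)
```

View pics/c1.png

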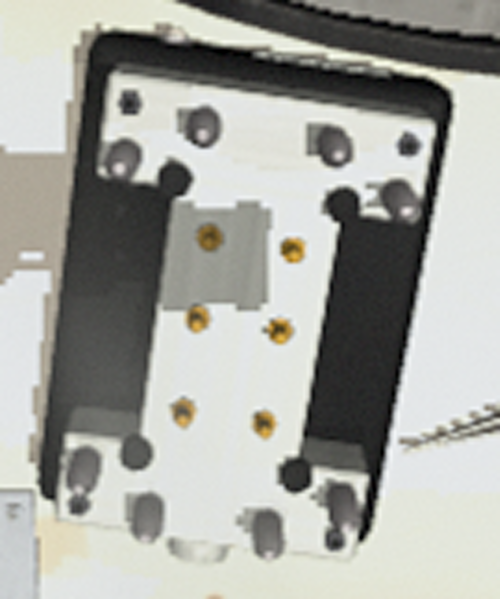

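View pics/c2.png

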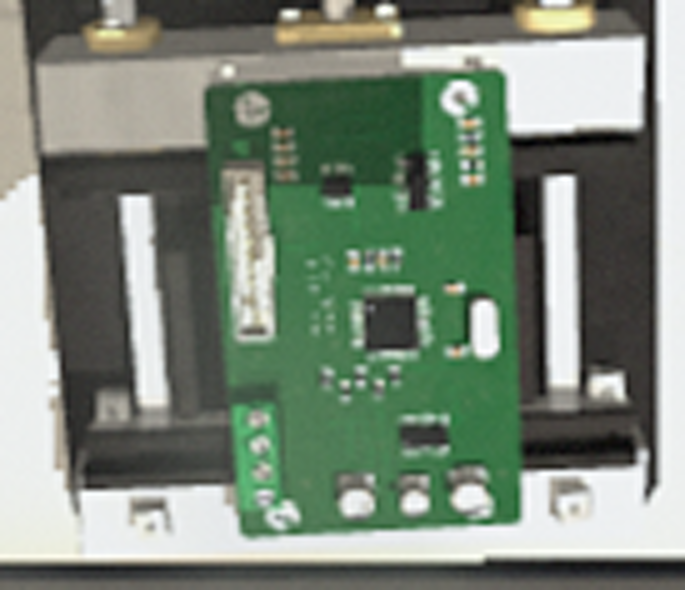

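The crops confirm the choice: the board has three capacitors at its far end, with the header and terminal on the left (-x) edge. The jig's four black pads are at crop (175,180), (343,205), (136,452), (297,474), and the socket bump is at the bottom (200,548).

```bash
python3 - <<'E'
from h import *
L=lambda n:np.load(f"pics/{n}.npy",allow_pickle=True).item()
mj,mb=L("jig1"),L("brd1")
pj=np.array([px(mj,(u/3.7+215-.36,v/3.7+115-.36),51) for u,v in((175,180),(343,205),(297,474),(136,452))])
pb=np.array([px(mb,(u/5+205-.4,v/5+162-.4),53) for u,v in((207,75),(505,72),(520,523),(240,533))])
for n,p in(("jig",pj),("board",pb)):
    c=p.mean(0); y=(p[0]+p[1]-p[2]-p[3]); x=p[1]+p[2]-p[0]-p[3]
    print(n,p.round(1).tolist(),"c",c.round(1),"yawY",np.arctan2(y[1],y[0]),"yawX+90",np.arctan2(x[1],x[0])+np.pi/2,
     "sides",[round(np.linalg.norm(p[i]-p[(i+1)%4]),1) for i in range(4)])
pr=np.array([px(mj,(u/3.7+215-.36,v/3.7+115-.36),57) for u,v in((209,236),(291,250),(198,318),(280,330),(184,411),(264,423))]);print("probes",pr.mean(0))
t=px(mj,((200)/3.7+215,548/3.7+115),20);print("socket",t)
E
```

```text
jig [[485.1, -195.3, 51.0], [491.0, -156.2, 51.0], [558.5, -166.1, 51.0], [552.7, -205.8, 51.0]] c [ 521.8 -180.8   51. ] yawY 2.9916758957621803 yawX+90 2.9935790623144864 sides [np.float64(39.6), np.float64(68.3), np.float64(40.2), np.float64(68.4)]
board [[516.7, 112.5, 53.0], [516.2, 163.9, 53.0], [601.6, 168.4, 53.0], [603.6, 116.4, 53.0]] c [559.5 140.3  53. ] yawY -3.09313891761856 yawX+90 3.165514050841648 sides [np.float64(51.4), np.float64(85.5), np.float64(52.1), np.float64(87.0)]
probes [ 519.41443541 -180.78467052   57.        ]
socket [ 593.61786622 -190.77100891   20.        ]
```

```bash
python3 - <<'E'
from h import *
bot.grip(0.62); bot.move_ptp([559.5,140.3,130],[np.pi,0,-3.093]); bot.dwell(.2)
m=imaging.camera_model("wrist");a=imaging.capture("wrist");np.save("pics/f.npy",m,allow_pickle=True);s=bot.get_state();print(s["opening"],s["tcp_pos"],s["orientation"])
bot.grip(0.8);b=imaging.capture("wrist");s=bot.get_state();print(s["opening"],s["t"])
cv2.imwrite("pics/f.png",np.vstack([cv2.resize(x[130:330,130:430],None,fx=2,fy=1.5) if 0 else cv2.resize(x[100:330,120:440],(417*1,300)) for x in(a,b)]))
cv2.imwrite("pics/fa.png",a);cv2.imwrite("pics/fb.png",b)
E
```

```text
0.6209946945502779 [560.41697463 140.59580805 132.11894759] [ 3.14131197  0.0033524  -3.09277271]
0.7961793041690035 5.2417
```

View pics/fb.png

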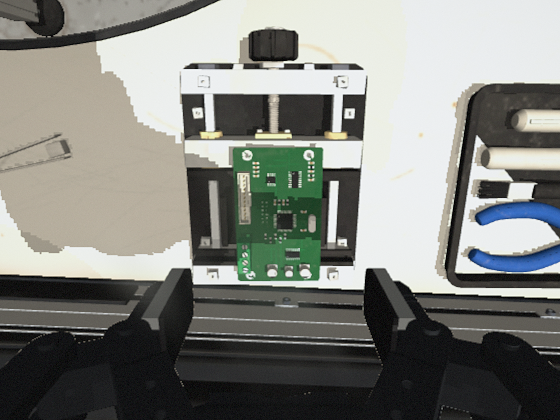

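The jaws at opening 0.8 show inner tips at (191,269) and (364,269). That is about 67 mm wide and 8 mm behind the TCP, so the TCP is defined for shut fingers. The board corners are about (234,149), (322,149), (322,279), (237,280).

```bash
python3 - <<'E'
from h import *
m=imaging.camera_model("wrist");im=imaging.capture("wrist")
h=cv2.cvtColor(im,cv2.COLOR_BGR2HSV);k=cv2.inRange(h,(50,90,40),(85,255,255));k[:140]=0;k[:,:225]=0;k[:,335:]=0
k=cv2.morphologyEx(k,cv2.MORPH_CLOSE,np.ones((9,9)))
c=max(cv2.findContours(k,0,1)[0],key=cv2.contourArea)[:,0]
P=np.array([px(m,u,53)[:2] for u in c+0.0],np.float32)
print(cv2.minAreaRect(c),cv2.minAreaRect(P))
s=bot.get_state();print(s["tcp_pos"],s["orientation"],s["t"])
q=proj(m,np.array([[559.5,140.3,53]]));print(q)
E
```

```text
((277.4999694824219, 213.99996948242188), (131.99996948242188, 88.99998474121094), 90.0) ((559.9375610351562, 140.4289093017578), (85.32499694824219, 53.067142486572266), 3.0581233501434326)
[559.48010163 140.31988464 130.07031442] [ 3.14155870e+00  5.95783842e-05 -3.09297000e+00] 5.2917
[[277.94020985 216.87572917]]
```

```bash
python3 - <<'E'
from h import *
P=[559.9,140.4]; r=[np.pi,0,-3.089]
print(bot.movel(P+[75],r,max_speed=120), bot.movel(P+[41.7],r,max_speed=50,threshold=12))
s=bot.get_state();print(s["tcp_pos"],s["contact_force"])
bot.grip(0.4,60)
s=bot.get_state();print(s["opening"],s["gripper_force"],s["contact_force"],s["tcp_pos"],s["t"])
print(bot.movel(P+[100],max_speed=60)); bot.dwell(.2)
s=bot.get_state();print(s["opening"],s["gripper_force"],s["contact_force"],s["tcp_pos"],s["t"])
np.save("pics/g.npy",imaging.camera_model("wrist"),allow_pickle=True)
a=imaging.capture("wrist");cv2.imwrite("pics/g.png",a)
E
```

```text
False False
[560.04039884 140.43263497  41.74543707] [ 0.05281324  0.41594995 -0.59530806]
0.5851708938126713 61.21350780129433 [-1.22940664  0.04860732  5.12435567] [560.28676908 140.43623159  42.66066627] 7.0333
False
0.5891930403669247 62.109147906303406 [-0.16521897  0.94252892 -0.60237651] [559.60910113 140.35526793  99.56755927] 8.3583
```

View pics/g.png

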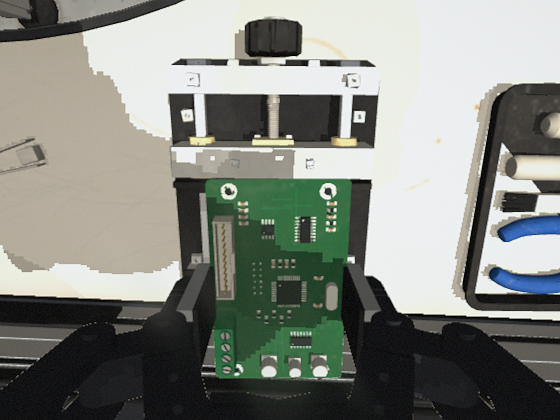

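The board is held level between the pads, with its corners near (206,178), (351,178), (343,377), (216,378). Now fit its pose in the hand.

```bash
python3 - <<'E'
from h import *
from scipy.optimize import least_squares
m=np.load("pics/g.npy",allow_pickle=True).item(); im=cv2.imread("pics/g.png")
h=cv2.cvtColor(im,cv2.COLOR_BGR2HSV);k=cv2.inRange(h,(50,90,40),(85,255,255));k[:165]=0;k[:,:195]=0;k[:,360:]=0
ys=[185,195,210,225,245,255]; 
for y in ys: x=np.where(k[y])[0];print(y,x.min(),x.max())
for x0 in(235,260,290,320,340): y=np.where(k[:,x0])[0];print("col",x0,y.min(),y.max())
uv=np.array([(206,178.5),(351.5,178.5),(343,377),(216,378)])
B=np.array([[-26.5,43,2],[26.5,43,2],[26.5,-43,2],[-26.5,-43,2]])
f=lambda p:(proj(m,Ro.from_euler('xyz',[p[4],p[5],p[3]]).apply(B)+p[:3])-uv).ravel()
g=lambda q:f(np.r_[q,0,0])
for F,x0 in((g,[560,140,108,1.6]),(f,[560,140,108,1.6,0,0])):
    r=least_squares(F,x0);print(r.x.round(3),np.abs(r.fun).max())
E
```

```text
185 205 350
195 206 350
210 207 349
225 208 348
245 210 347
255 210 346
col 235 180 378
col 260 179 377
col 290 180 355
col 320 180 353
col 340 180 375
[559.014 140.903 108.282   1.628] 1.3915106355685793
[ 5.59364e+02  1.40935e+02  1.07192e+02  1.62700e+00 -2.50000e-02
  6.00000e-03] 1.1638361067034566
```

```bash
python3 - <<'E'
from h import *
bot.movel([535,-20,110],[np.pi,0,3.09],max_speed=200)
bot.movel([521.9,-181.0,90],[np.pi,0,2.991],max_speed=150);bot.dwell(.4)
s=bot.get_state();print(s["opening"],s["gripper_force"],s["contact_force"],s["tcp_pos"],s["orientation"],s["t"])
np.save("pics/k.npy",imaging.camera_model("wrist"),allow_pickle=True)
a=imaging.capture("wrist");cv2.imwrite("pics/k0.png",a)
cv2.imwrite("pics/k.png",cv2.resize(a[120:420,130:430],(600,600),interpolation=cv2.INTER_CUBIC))
E
```

```text
0.5878882738045585 62.108725905418396 [ 0.91458576 -0.64768406 -1.13979205] [ 522.00633039 -180.72694105   90.07576514] [3.14156990e+00 1.47343967e-04 2.99149195e+00] 11.0083
```

View pics/k.png

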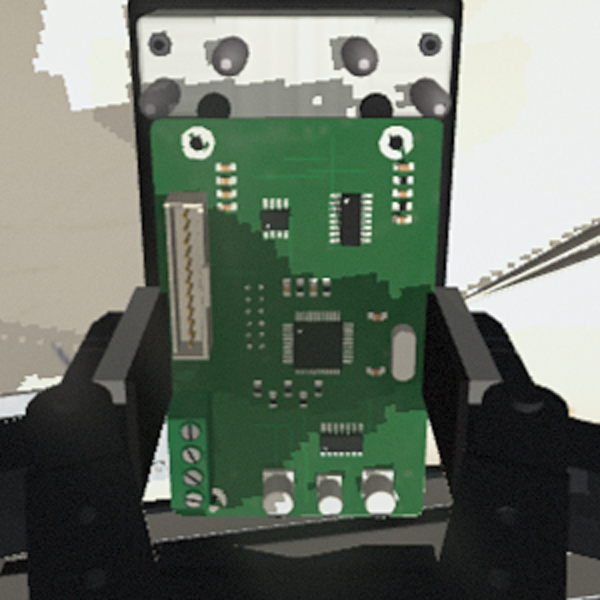

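Hovering: the end dowels' tips are at crop (226,66), (365,66), the side ones near (151,103), (441,105), and the pads at (215,105), (377,105). The board is aligned with the jig. Checking the offset numerically.

```bash
python3 - <<'E'
from h import *
m=np.load("pics/k.npy",allow_pickle=True).item()
T=np.array([522.0,-180.73]);a=2.9915-np.pi/2
X=np.array([np.cos(a),np.sin(a)]);Y=np.array([-np.sin(a),np.cos(a)])
for n,u,z in(("endL",(226,66),68),("endR",(365,66),68),("sideL",(151,103),68),("sideR",(441,105),68),("padL",(215,105),51),("padR",(377,105),51),
  ("bTL",(148,118),100.8),("bTR",(444,118),100.8),("bBL",(170,515),100.8),("bBR",(427,515),100.8)):
    d=px(m,(u[0]/2+130,u[1]/2+120),z)[:2]-T;print(n,(d@X).round(1),(d@Y).round(1))
E
```

```text
endL -14.8 47.8
endR 15.5 47.8
sideL -31.7 39.6
sideR 32.6 39.2
padL -19.4 35.6
padR 20.2 35.7
bTL -26.0 43.6
bTR 26.9 43.6
bBL -26.3 -42.5
bBR 28.3 -42.5
```

```bash
python3 - <<'E'
from h import *
x,y=521.9,-181.0
def st(l):
    s=bot.get_state();print(l,s["tcp_pos"].round(2),s["contact_force"].round(1),round(s["gripper_force"]),round(s["opening"],3),round(s["t"],1));return s
bot.movel([x,y,62],max_speed=60,threshold=10);st("a")
hit=bot.movel([x,y,49],max_speed=25,threshold=10);st(("b",hit))
if not hit:
    z=49
    while z>39:
        z-=.5; bot.movel([x,y,z],max_speed=20); bot.dwell(.15)
        s=st(z)
        if s["contact_force"][2]>16: break
E
```

```text
a [ 521.71 -180.95   61.65] [ 0.9 -0.1 -0. ] 62 0.587 11.7
('b', False) [ 521.8  -180.97   48.97] [-0.1 -0.3 -1. ] 62 0.586 12.3
48.5 [ 521.97 -181.04   48.66] [-0.5  0.2  1.6] 62 0.585 12.7
48.0 [ 521.95 -181.04   48.13] [-1.   0.9  3.6] 62 0.59 13.1
47.5 [ 521.95 -181.03   47.55] [-0.8  1.   4.3] 62 0.585 13.5
47.0 [ 521.95 -181.03   47.02] [-1.   0.5  4.3] 62 0.582 13.9
46.5 [ 521.95 -181.     46.54] [-0.6  0.7  5. ] 63 0.586 14.3
46.0 [ 521.96 -181.04   46.1 ] [-1.6  0.5  5.2] 63 0.586 14.7
45.5 [ 521.97 -181.02   45.67] [-0.7  0.5  5.6] 63 0.585 15.1
45.0 [ 521.97 -181.04   45.2 ] [-1.   0.4  6.3] 63 0.583 15.5
44.5 [ 521.99 -181.05   44.76] [-1.7  0.5  7.3] 63 0.583 15.9
44.0 [ 522.   -181.05   44.3 ] [-0.9  1.   7.3] 63 0.581 16.3
43.5 [ 521.99 -181.06   43.86] [-1.6  1.1  8.1] 63 0.586 16.7
43.0 [ 522.   -181.06   43.41] [-1.6  1.3  7.3] 63 0.584 17.1
42.5 [ 521.99 -181.03   42.92] [-2.7  0.5  8.7] 63 0.585 17.5
42.0 [ 522.01 -181.06   42.75] [-2.8  1.5 11.2] 63 0.583 17.9
41.5 [ 522.04 -181.06   42.69] [-3.   2.2 15. ] 63 0.588 18.3
41.0 [ 522.05 -181.06   42.64] [-5.4  2.1 18.8] 63 0.583 18.7
```

```bash
python3 - <<'E'
from h import *
bot.movel([521.9,-181,40.7],max_speed=20);bot.dwell(.6)
s=bot.get_state();print(s["tcp_pos"],s["contact_force"],s["wrist_torque"],s["orientation"],s["t"])
a=imaging.capture("wrist");cv2.imwrite("pics/z.png",cv2.resize(a[120:420,130:430],(600,600),interpolation=cv2.INTER_CUBIC))
np.save("pics/z.npy",imaging.camera_model("wrist"),allow_pickle=True)
E
```

```text
[ 522.06253247 -181.07860253   42.58597012] [-5.85236272  2.42149245 21.77123837] [ 0.52450576  1.2606062  -0.01314619] [-3.14117323e+00  9.25601910e-04  2.99103942e+00] 19.5917
```

View pics/z.png

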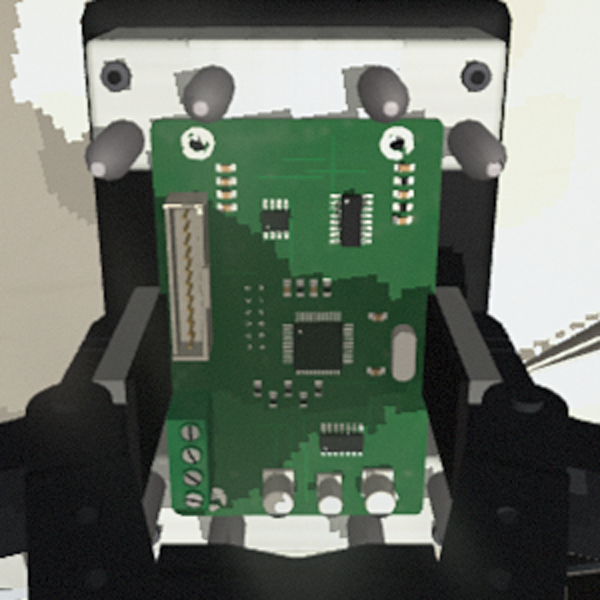

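The board sits between the dowels, capacitors at the far socket end. The TCP height matches the height at which it lay level in the vice (42.6 against 42.66 mm), and the push is 22 N.

```bash
python3 -c "
from bench import bot
print(bot.sign_off())"
```

```text
the job is handed in; nothing more can be done
None
```

The board is in the jig with its capacitors at the socket end, pressed onto the stop pads with about 22 N total push and still gripped. The job is handed in at about 20 s; no verdict came back.

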